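# Tap the die wedge tight

### The job

Lock the sealing die in its bed: take the mallet from the rubber mat and drive the wooden wedge in sideways, striking its thick end with at least two separate light taps and drawing the mallet clear after each, until it stops advancing and sits tight; never strike or push hard. Touch the wedge, die and bed only with the mallet, leave the other things alone, and finally lay the mallet flat back on the mat and let go.

Things in the scene. Friction and masses are not known exactly. Their poses are not given: they have to be found in the camera images.
- wedge: Brown wooden wedge, captive in the bed: it slides only lengthwise, along the near (-x) side of the die. 150 mm long, 30 mm high, tapering 1 in 7 from 38 to 17 mm. Origin: centre of the flat face of its thick end, 42 mm above the table. Its +y points from there to the thin end and is the way to drive it; +z up; axes parallel to the bed's. Pushed or struck with over 40 N it splits.
- wedge_butt (a point): The face to strike, same point and axes as the wedge: end of a block 40 mm wide (x), 34 mm high, outside the bed's -y edge. It slides at about 4 N (more while moving fast, 15 N per m/s), takes the die along to the stop, then within a few mm resists steeply and jams, 12 to 80 mm on: where, must be felt. Tight when 15 to 25 N no longer moves it (over 8 N of wedge on die, holds by itself).
- bed: Fixed steel bed, plate 200 x 200 mm, 25 mm thick; steel bars on it up to 59 mm above the table: a fence along the -x edge (the wedge runs along it) and the die's back stop near the +x edge, set differently each time. Origin: centre of the underside. When tight, the wedge's butt face still stands 8 mm or more outside the bed's -y edge (y = -100 mm).
- die: Loose aluminium sealing die lying in the bed, 0.5 kg: plate about 95 x 110 mm, 30 mm thick, with a round 60 mm hole. Origin: centre of the underside. Shoved a few millimetres by the wedge.
- mallet: Mallet with black box head and pale wooden handle, 0.3 to 0.5 kg, lying flat. +x runs along the handle to the head, +z up. Origin: at underside level, below the place to grip. Handle 22 mm wide (y), 24 mm high, centre line 20 mm above the origin, from x = -110 to the head at +40 mm, with a knob 28 mm wide, 40 mm high at the tail end (x = -129 to -107 mm).
- mallet_head (a point): Centre of the mallet's head, 60 mm along the mallet's +x from its origin and 20 mm up. Head 40 mm (x) by 90 mm (y) by 40 mm (z); the striking faces are its two flat ends, 45 mm to either side along y.
- mat: Fixed grey rubber mat on the table, 320 x 220 mm, 3 mm thick, on which the mallet lies. Origin: centre of the underside; x along its length.
- pot_a: Bystander: filled clear pot with lid, 80 mm wide, 92 mm high. Origin: centre of the underside.
- pot_b: Bystander: filled clear pot like pot_a.
- pot_c: Bystander: filled clear pot like pot_a.
- lids: Bystander: stack of white lids, 87 mm wide, 28 mm high. Origin: centre of the underside.
- spare_ring: Bystander: steel ring 90 mm wide, 16 mm high. Origin: centre of the underside.
- film_roll: Bystander: white roll of sealing film standing upright, 90 mm wide, 70 mm high. Origin: centre of the underside.
- screwdriver: Bystander: screwdriver lying on the table. Origin: on its underside.
Not all that is in view belongs to the job. There is more than one size of the mallet; the one meant has the size given above.

How it is judged:
By the outcome, as a careful person would: the job done as asked, in the order asked, and still so for the second after the job is handed in, with the robot touching nothing.
It also fails if it takes over 54 s, if anything falls off the work surface, if the arm or the gripper's body presses on something with over 40 N, if the wrist force passes 120 N, or if a joint passes its speed limit or range.

### The arm

A 6-joint arm with a two-finger parallel gripper is mounted at the origin on the work surface. World frame = base frame: x ahead of the robot, y to its left, z up, the work surface at z = 0. Lengths are in mm, angles in rad, forces in N, time in s.
With the tool pointing down it reaches from about 350 to 875 mm from the base axis. Payload 4.2 kg.
Tool frame: the origin (TCP) lies at the very end of the fingers, on their centre line; the grasp point (between the pads) lies 19 mm behind it; z points along the fingers, y is the line along which they close (so a half turn about z gives the same grasp; the last joint's range is limited). The gripper opens to 85 mm and grips with 20 to 120 N. Pads are 22 mm wide; open, the fingers measure 114 mm over their backs; the gripper's body (76 mm by 85 mm) begins 54 mm behind the grasp point. The pads swing forward as they close: fully open they stand 13 mm farther back than shut.
Start: joints at [1.403, 0.385, 0.008, 0, -1.194, -0.259], TCP at [258.691, 568.927, 204.912] pointing down, gripper open.
Joint ranges: [-3.14, 3.14], [-1.21, 2.06], [-1.07, 1.41], [-3.16, 2.05], [-2.99, -0.16], [-3.1, 3.1]. Speed limits (rad/s): [2.79, 2.79, 3.14, 3.14, 3.14, 3.14].

### API

Orientations are given as a unit quaternion [x, y, z, w].
In Python, from bench import arm, optics gives the robot as it stands. The module is installed in compiled form; this text tells all that it offers.
- The arm moves only by the tool step_arm, never from a script. Its argument "motion" is a list of rows, each an object with "dr": the turn, a rotation vector about the tool's x, y, z in units of 8 degrees (1.0 is 8 degrees), a list of three; "slide": the shift along the tool's x, y, z in mm, a list of three; "jaw": the finger opening in mm, from 0 to 85.4. A call has exactly 8 rows; each row is the pose to reach, as a shift and turn from the pose commanded when the call began, along the tool's axes at that moment; what a row does not reach only later rows make up. A row lasts 1/8 s, in which the tool goes at most 62.5 mm and 10.7 degrees, less where a joint would pass 70% of its speed; a pose out of reach is approached as far as the arm can. A call with a gripper value outside its range is refused whole. The fingers move at their own pace and stop on an object; the grip force is fixed at half the most. Time passes only in rows, so rows that repeat a pose let the fingers close, or fill a call up. It gives the time, the measured TCP pose, the force, the opening and the grip force at its end, in the units of the state.
- arm.read_state(): the state, without advancing time (a new reading comes with each control period).
- optics.get_image(name): name is "scene" or "top" or "wrist"; returns the picture (480x640x3 uint8, blue, green, red); there is no depth.
- optics.camera_info(name): a dict with "camera_matrix" (3x3 intrinsics, pixels), "view" (4x4, takes a point from world to camera coordinates); the wrist camera has in their place "T_tool_cam" (4x4, takes a point from camera to tool coordinates, whose origin is the TCP and whose axes are the flange's). Camera axes: x right, y up, looking along -z (the intrinsics and any distortion apply to the point x, -y, -z); pixel columns grow to the right and rows downward; lengths in mm; the calibration is good to about 2 mm. The wrist camera is an equidistant fisheye: a pixel r from the principal point sees the ray r / f radians off the axis. A picture is of the moment at which its call begins: read the wrist's pose just before it. camera_info takes no time and is no camera call.
- arm.job_done(): hands the job in; it is judged then, once.
The state is a dict: "clock": time; "joints": joint angles; "joint_vel": joint speeds; "joint_efforts": joint torques, N m; "position": TCP position; "ee_rot": TCP orientation; "contact_force": force on the tool from outside, world axes, zero at the start; "wrist_torque": the same for the moment, N m; "gripper_width": finger opening in mm; "grasp_force": force on a finger pad.
Only numpy, scipy, OpenCV 4.12 (cv2) and the standard library are available. Lean on these libraries where they do the work, as an engineer would, in place of code of your own. Each camera call takes 0.05 s, during which the arm holds its last target. There are 200 camera calls.

## Working session

There is one attempt and no reset: what is moved stays moved. The work goes in short steps, Python scripts to look and compute and a tool call to move; the robot and the scene stay as the last step left them, time stands still between calls to the robot, and variables do not carry over. Pictures are saved under pics/ and viewed, at most 10 in all, crops included, and the job is handed in when it is done.

Besides the shell and the picture viewer there is one more tool, called after "Request:" in YAML: its name, and indented under it one key for each argument. step_arm: Moves the arm, as the interface text tells. Its arguments: {"type":"object","properties":{"motion":{"type":"array","items":{"type":"object","properties":{"dr":{"type":"array","items":{"type":"number"}},"slide":{"type":"array","items":{"type":"number"}},"jaw":{"type":"number"}}}}},"required":["motion"]}

```bash
mkdir -p pics; python3 - <<'E'
from bench import arm, optics
import cv2
for n in ("top","scene"):
    cv2.imwrite(f"pics/{n}0.png",optics.get_image(n)); i=optics.camera_info(n); print(n,i)
print(arm.read_state())
print(optics.camera_info("wrist"))
E
```

```text
top {'camera_matrix': array([[445.96857833,   0.        , 313.18647386],
       [  0.        , 445.96857833, 231.63736528],
       [  0.        ,   0.        ,   1.        ]]), 'view': array([[-2.71449703e-02, -9.99620904e-01, -4.60414861e-03,
        -1.91154413e+01],
       [ 9.96056235e-01, -2.74367947e-02,  8.43753491e-02,
        -4.70810469e+02],
       [-8.44696858e-02, -2.29562459e-03,  9.96423405e-01,
        -1.24159711e+03],
       [ 0.00000000e+00,  0.00000000e+00,  0.00000000e+00,
         1.00000000e+00]])}
scene {'camera_matrix': array([[461.29818627,   0.        , 321.89096817],
       [  0.        , 461.29818627, 233.52237119],
       [  0.        ,   0.        ,   1.        ]]), 'view': array([[-8.13366167e-01,  5.81752069e-01,  9.02258502e-05,
         3.75693206e+02],
       [-4.11454719e-01, -5.75377626e-01,  7.06856139e-01,
         1.24211588e+02],
       [ 4.11266935e-01,  5.74895745e-01,  7.07357329e-01,
        -1.23816833e+03],
       [ 0.00000000e+00,  0.00000000e+00,  0.00000000e+00,
         1.00000000e+00]])}
{'clock': 0.1, 'joints': array([ 1.40257313e
[... 504 characters left out ...]
e': array([ 0.65719496, -0.24819914, -0.84988812]), 'wrist_torque': array([ 0.01561618, -0.03145219,  0.0550099 ]), 'grasp_force': 0.0, 'gripper_width': 85.23584765638945}
{'camera_matrix': array([[371.64829954,   0.        , 320.53996831],
       [  0.        , 371.64829954, 242.43252074],
       [  0.        ,   0.        ,   1.        ]]), 'T_tool_cam': array([[-1.53096288e-03,  9.47440816e-01,  3.19927423e-01,
         8.22408632e+01],
       [ 9.99998388e-01,  1.75057849e-03, -3.98868901e-04,
        -3.37958815e-01],
       [-9.37962743e-04,  3.19926297e-01, -9.47441969e-01,
        -1.69248544e+02],
       [ 0.00000000e+00,  0.00000000e+00,  0.00000000e+00,
         1.00000000e+00]])}
```

View pics/top0.png

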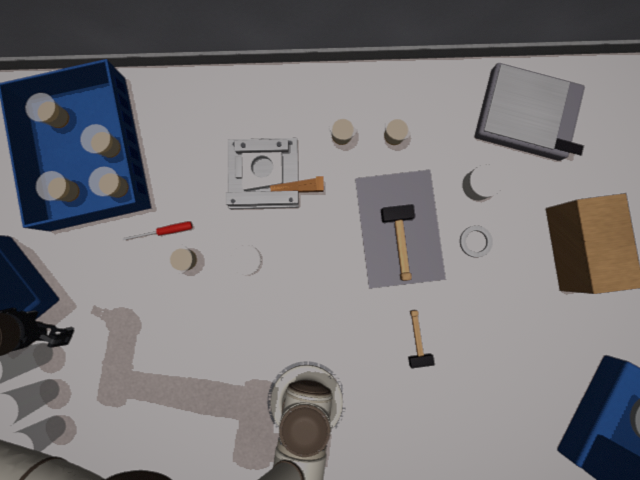

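View pics/scene0.png

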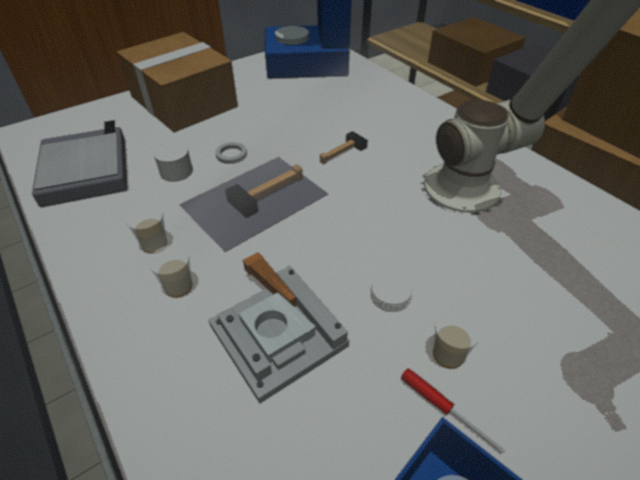

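The top view has two mallets. One lies on the mat, with its head at (398,213) and tail at (406,277). A smaller one lies off the mat, with its head at (421,360). The one on the mat fits the described place and the size of about 189 mm, so I'll confirm it in an enlarged crop. The wedge butt is at about (322,184).

```bash
cat > h.py <<'E'
import numpy as np, cv2
from bench import optics
def ray(n,uv,z):
    i=optics.camera_info(n);K=i["camera_matrix"];V=i["view"];R=V[:3,:3];t=V[:3,3]
    d=np.array([(uv[0]-K[0,2])/K[0,0],-(uv[1]-K[1,2])/K[1,1],-1.]);c=-R.T@t;w=R.T@d
    return c+w*(z-c[2])/w[2]
E
python3 - <<'E'
import cv2
im=cv2.imread("pics/top0.png")
cv2.imwrite("pics/crop1.png",cv2.resize(im[120:380,220:450][:, :],None,fx=2.3,fy=2.3,interpolation=cv2.INTER_CUBIC) if 0 else cv2.resize(im[130:290,220:440],None,fx=3.6,fy=3.6,interpolation=cv2.INTER_CUBIC))
from h import ray
for n,uv,z in [("butt a",(322,177),59),("butt b",(323,190),59),("head c",(398,213),43),("tail",(406,277),43),("small head",(421,360),20),("small tail",(414,312),20),("bed-y far",(298,139),25),("bed-y near",(299,207),25),("bed+y near",(229,208),25)]: print(n,ray("top",uv,z).round())
E
```

```text
butt a [618. -61.  59.]
butt b [581. -62.  59.]
head c [ 514. -269.   43.]
tail [ 336. -284.   43.]
small head [ 107. -320.   20.]
small tail [ 238. -306.   20.]
bed-y far [737.   4.  25.]
bed-y near [541.   6.  25.]
bed+y near [543. 205.  25.]
```

View pics/crop1.png

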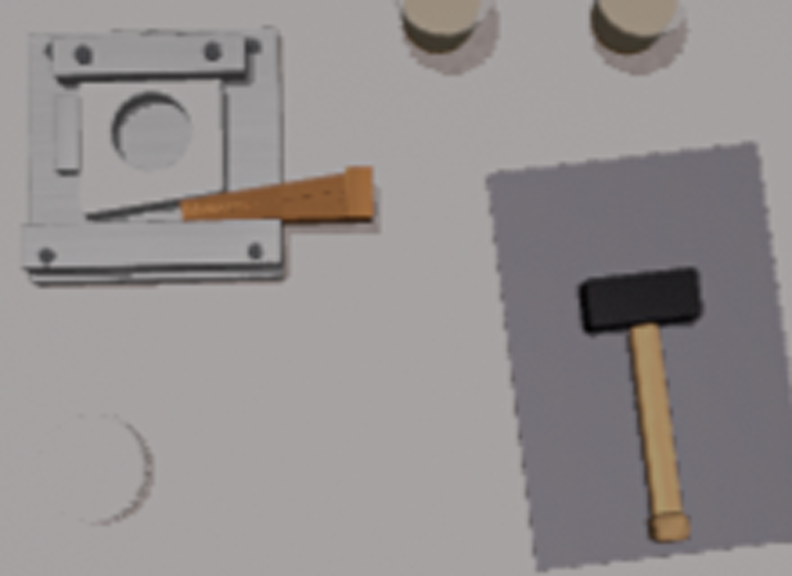

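The crop confirms it: the head on the mat measures about 117×50 crop px, or 90×40 mm, and overall length is right. The wedge butt face is at crop (373,193). I'm moving above the handle.

Request:
step_arm:
  motion:
    - {"slide": [537,679,40],"dr": [0,0,-3.66],"jaw": 60}
    - {"slide": [537,679,40],"dr": [0,0,-3.66],"jaw": 60}
    - {"slide": [537,679,40],"dr": [0,0,-3.66],"jaw": 60}
    - {"slide": [537,679,40],"dr": [0,0,-3.66],"jaw": 60}
    - {"slide": [537,679,40],"dr": [0,0,-3.66],"jaw": 60}
    - {"slide": [537,679,40],"dr": [0,0,-3.66],"jaw": 60}
    - {"slide": [537,679,40],"dr": [0,0,-3.66],"jaw": 60}
    - {"slide": [537,679,40],"dr": [0,0,-3.66],"jaw": 60}

```text
clock: 1.1
position: [378.4, 82.1, 181.9]
ee_rot: [0.999, 0.043, 0.0, -0.0]
contact_force: [0.9, 1.1, 0.3]
gripper_width: 59.8
grasp_force: 0.0
```

Request:
step_arm:
  motion:
    - {"slide": [57,361,50],"dr": [0,0,0],"jaw": 60}
    - {"slide": [57,361,50],"dr": [0,0,0],"jaw": 60}
    - {"slide": [57,361,50],"dr": [0,0,0],"jaw": 60}
    - {"slide": [57,361,50],"dr": [0,0,0],"jaw": 60}
    - {"slide": [57,361,50],"dr": [0,0,0],"jaw": 60}
    - {"slide": [57,361,50],"dr": [0,0,0],"jaw": 60}
    - {"slide": [57,361,50],"dr": [0,0,0],"jaw": 60}
    - {"slide": [57,361,50],"dr": [0,0,0],"jaw": 60}

```text
clock: 2.1
position: [465.0, -270.7, 131.2]
ee_rot: [0.999, 0.042, -0.001, -0.0]
contact_force: [0.6, 0.1, -0.3]
gripper_width: 59.9
grasp_force: 0.0
```

```bash
python3 - <<'E'
from bench import arm, optics
import cv2
s=arm.read_state(); print(s["position"],s["ee_rot"],s["contact_force"])
cv2.imwrite("pics/w1.png",optics.get_image("wrist"))
E
```

```text
[ 465.03448213 -270.72798809  131.19939395] [ 9.99132064e-01  4.16464581e-02 -7.41366397e-04 -3.75900878e-04] [ 0.62718202  0.05714139 -0.32963084]
```

View pics/w1.png

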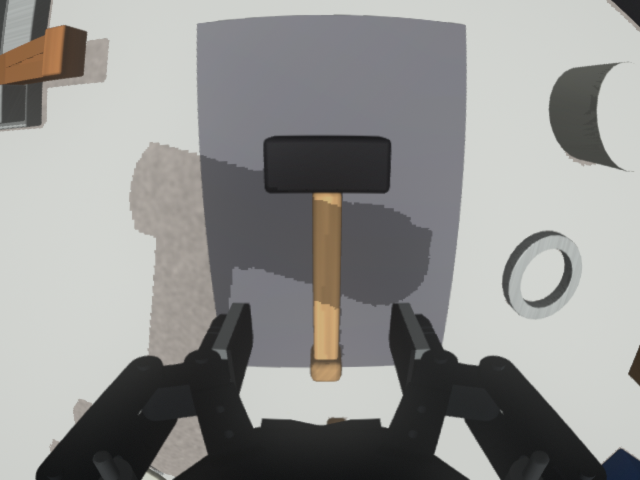

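The wrist view shows the head centre at about (328,165), the handle at x≈327 and the tail knob at (327,370). The handle is well aligned with the tool. The wedge butt is at about (85,50).

```bash
cat >> h.py <<'E'
from scipy.spatial.transform import Rotation as Ro
def wray(uv,z,p,q):
    i=optics.camera_info("wrist");K=i["camera_matrix"];T=i["T_tool_cam"]
    a=np.array([uv[0]-K[0,2],uv[1]-K[1,2]])/K[0,0];r=np.hypot(*a)
    d=np.array([a[0]/r*np.sin(r),-a[1]/r*np.sin(r),-np.cos(r)])
    R=Ro.from_quat(q).as_matrix();c=p+R@T[:3,3];w=R@T[:3,:3]@d
    return c+w*(z-c[2])/w[2]
E
python3 - <<'E'
from h import *
p=np.array([465.03,-270.73,131.2]);q=[.999132,.041646,-.00074,-.000376]
for n,uv,z in [("hl",(264,139),43),("hr",(390,139),43),("nl",(265,190),43),("nr",(390,190),43),("handle top at head",(327.5,197),35),("handle tail",(327,355),35),("butt far top",(87,30),59),("butt near top",(84,78),59)]: print(n,wray(uv,z,p,q).round(1))
for uv in [(323.3,176.4),(323.6,190.8)]: print(ray("top",uv,59))
E
```

```text
hl [ 532.1 -225.8   43. ]
hr [ 539.5 -312.5   43. ]
nl [ 496.1 -228.4   43. ]
nr [ 503.5 -316.7   43. ]
handle top at head [ 492.7 -273.2   35. ]
handle tail [ 354.9 -285.1   35. ]
butt far top [614.7 -87.4  59. ]
butt near top [577.7 -88.3  59. ]
[619.47777505 -64.23378184  59.        ]
[579.13932986 -63.88988835  59.        ]
```

Request:
step_arm:
  motion:
    - {"slide": [10.6,5,50],"dr": [0,0,0],"jaw": 60}
    - {"slide": [10.6,5,95],"dr": [0,0,0],"jaw": 60}
    - {"slide": [10.6,5,115],"dr": [0,0,0],"jaw": 60}
    - {"slide": [10.6,5,124],"dr": [0,0,0],"jaw": 50}
    - {"slide": [10.6,5,124],"dr": [0,0,0],"jaw": 10}
    - {"slide": [10.6,5,124],"dr": [0,0,0],"jaw": 10}
    - {"slide": [10.6,5,124],"dr": [0,0,0],"jaw": 10}
    - {"slide": [10.6,5,124],"dr": [0,0,0],"jaw": 10}

```text
clock: 3.15
position: [477.5, -275.1, 9.0]
ee_rot: [0.999, 0.042, 0.001, 0.0]
contact_force: [-0.1, 1.6, 5.3]
gripper_width: 10.0
grasp_force: 2.5
```

```bash
python3 - <<'E'
from bench import arm, optics
import cv2
s=arm.read_state(); print(s["position"],s["ee_rot"],s["contact_force"],s["gripper_width"],s["grasp_force"])
cv2.imwrite("pics/w2.png",optics.get_image("wrist"))
E
```

```text
[ 477.51053972 -275.06485554    9.00200886] [9.99107860e-01 4.22173669e-02 1.03855475e-03 3.15476448e-04] [-0.13898163  1.57696865  5.25203978] 9.9706089570365 2.466359567079053
```

View pics/w2.png

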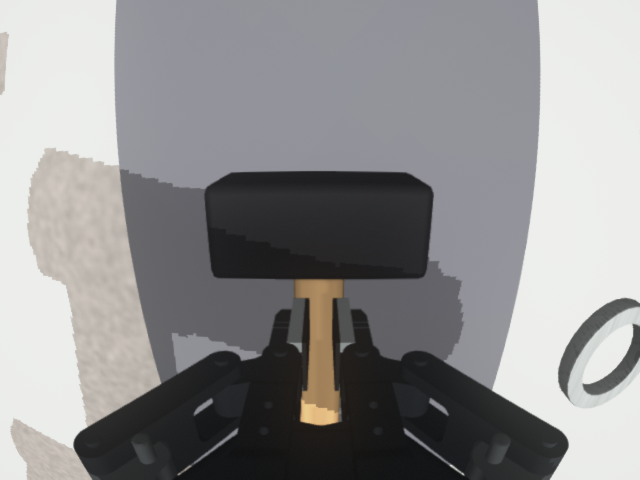

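```bash
python3 - <<'E'
from h import *
from bench import arm
s=arm.read_state();print(s["clock"],s["gripper_width"],s["grasp_force"])
i=optics.camera_info("wrist");K=i["camera_matrix"];T=np.linalg.inv(i["T_tool_cam"])
def pr(t):
    c=T[:3,:3]@t+T[:3,3];v=np.array([c[0],-c[1],-c[2]]);th=np.arctan2(np.hypot(v[0],v[1]),v[2]);return (K[:2,2]+K[0,0]*th*v[:2]/np.hypot(v[0],v[1])).round(0)
for x in (11,-11):
  for y in (5,11):
    for z in (0,-19,-40): print(x,y,z,pr(np.array([x,y,z])))
for x in (20,-60): print("handle top",x,pr(np.array([x,-11,-26])),pr(np.array([x,11,-26])), "if low", pr(np.array([x,11,-10])))
E
```

```text
3.2 9.853300297472972 3.021717890223954
11 5 0 [331. 270.]
11 5 -19 [332. 286.]
11 5 -40 [334. 309.]
11 11 0 [343. 270.]
11 11 -19 [346. 286.]
11 11 -40 [349. 309.]
-11 5 0 [331. 309.]
-11 5 -19 [332. 328.]
-11 5 -40 [333. 354.]
-11 11 0 [342. 309.]
-11 11 -19 [345. 328.]
-11 11 -40 [347. 354.]
handle top 20 [295. 274.] [347. 274.] if low [345. 260.]
handle top -60 [300. 412.] [342. 412.] if low [341. 392.]
```

Request:
step_arm:
  motion:
    - {"slide": [0,0,0],"jaw": 45,"dr": [0,0,0]}
    - {"slide": [0,0,0],"jaw": 45,"dr": [0,0,0]}
    - {"slide": [0,0,2],"jaw": 45,"dr": [0,0,0]}
    - {"slide": [0,0,3],"jaw": 45,"dr": [0,0,0]}
    - {"slide": [0,0,3],"jaw": 45,"dr": [0,0,0]}
    - {"slide": [0,0,3],"jaw": 45,"dr": [0,0,0]}
    - {"slide": [0,0,3],"jaw": 45,"dr": [0,0,0]}
    - {"slide": [0,0,3],"jaw": 45,"dr": [0,0,0]}

```text
clock: 4.2
position: [476.8, -275.0, 4.9]
ee_rot: [0.999, 0.042, 0.0, 0.0]
contact_force: [-0.8, -0.9, -0.2]
gripper_width: 45.0
grasp_force: 0.0
```

```bash
python3 - <<'E'
from bench import arm, optics
import cv2
s=arm.read_state(); print(s["position"],s["contact_force"],s["gripper_width"],s["grasp_force"])
cv2.imwrite("pics/w3.png",optics.get_image("wrist"))
E
```

```text
[ 476.77879259 -274.97776548    4.91344   ] [-0.78298574 -0.88369707 -0.17585042] 44.98532205039256 0.0
```

View pics/w3.png

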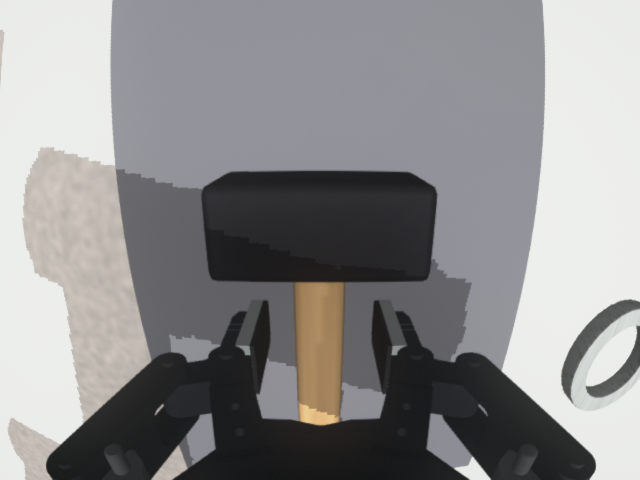

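The handle (x 296–344) now sits centred between the open pads at (258,330) and (383,330). Closing fully.

Request:
step_arm:
  motion:
    - {"slide": [0,0,0],"jaw": 20,"dr": [0,0,0]}
    - {"slide": [0,0,0],"jaw": 15,"dr": [0,0,0]}
    - {"slide": [0,0,0],"jaw": 0,"dr": [0,0,0]}
    - {"slide": [0,0,0],"jaw": 0,"dr": [0,0,0]}
    - {"slide": [0,0,0],"jaw": 0,"dr": [0,0,0]}
    - {"slide": [0,0,0],"jaw": 0,"dr": [0,0,0]}
    - {"slide": [0,0,0],"jaw": 0,"dr": [0,0,0]}
    - {"slide": [0,0,0],"jaw": 0,"dr": [0,0,0]}

```text
clock: 5.25
position: [476.7, -274.9, 5.2]
ee_rot: [0.999, 0.042, -0.0, 0.0]
contact_force: [-2.3, 2.3, 5.7]
gripper_width: 19.1
grasp_force: 58.9
```

Request:
step_arm:
  motion:
    - {"slide": [0,0,-20],"jaw": 0,"dr": [0,0,0]}
    - {"slide": [0,0,-60],"jaw": 0,"dr": [0,0,0]}
    - {"slide": [30,-40,-70],"jaw": 0,"dr": [0,0,0.3]}
    - {"slide": [60,-80,-70],"jaw": 0,"dr": [0,0,0.65]}
    - {"slide": [85,-115,-70],"jaw": 0,"dr": [0,0,0.65]}
    - {"slide": [93,-132,-70],"jaw": 0,"dr": [0,0,0.65]}
    - {"slide": [93,-132,-70],"jaw": 0,"dr": [0,0,0.65]}
    - {"slide": [93,-132,-70],"jaw": 0,"dr": [0,0,0.65]}

```text
clock: 6.25
position: [557.0, -136.2, 73.9]
ee_rot: [1.0, -0.004, -0.001, -0.0]
contact_force: [0.5, -0.6, -4.7]
gripper_width: 19.1
grasp_force: 59.4
```

```bash
python3 - <<'E'
from bench import arm, optics
import cv2
s=arm.read_state(); print(s["position"],s["ee_rot"],s["contact_force"],s["gripper_width"],s["grasp_force"])
a=optics.get_image("wrist"); t=optics.get_image("top")
cv2.imwrite("pics/t4.png",cv2.hconcat([cv2.resize(a,(480,360)),cv2.resize(t[130:250,220:326],(318,360),interpolation=cv2.INTER_CUBIC)])); cv2.imwrite("pics/w4full.png",a)
E
```

```text
[ 557.02025131 -136.1850091    73.93435335] [ 9.99992305e-01 -3.74244600e-03 -1.17525652e-03 -4.92819863e-05] [ 0.51611985 -0.60185576 -4.68738165] 19.113453238999888 59.43022906780243
```

View pics/t4.png

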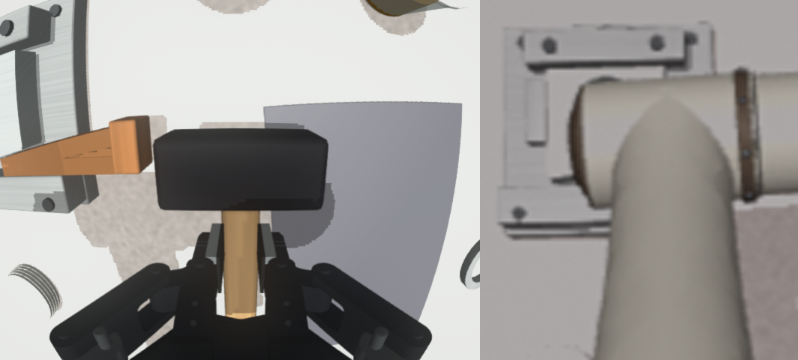

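The wrist image (left panel) shows the wedge butt top edge at (136,121)–(138,174). The head's top face spans (160,150)–(327,209), aligned with the butt, just behind it and above.

```bash
python3 - <<'E'
from h import *
p=np.array([557.02,-136.19,73.93]);q=[.99999,-.00374,-.001175,0]
for n,uv,z in [("butt far top",(182,162),59),("butt near top",(184,232),59),("head tl",(213,201),111.7),("tr",(430,201),111.7),("bl",(211,279),111.7),("br",(436,279),111.7)]: print(n,wray(uv,z,p,q).round(1))
E
```

```text
butt far top [621.7 -64.8  59. ]
butt near top [583.8 -62.1  59. ]
head tl [611.7 -96.4 111.7]
tr [ 611.  -177.   111.7]
bl [580.  -92.3 111.7]
br [ 579.2 -182.3  111.7]
```

Request:
step_arm:
  motion:
    - {"slide": [3,0,20],"jaw": 0,"dr": [0,0,0]}
    - {"slide": [3,0,40],"jaw": 0,"dr": [0,0,0]}
    - {"slide": [3,0,49],"jaw": 0,"dr": [0,0,0]}
    - {"slide": [3,-8,49],"jaw": 0,"dr": [0,0,0]}
    - {"slide": [3,-15,49],"jaw": 0,"dr": [0,0,0]}
    - {"slide": [3,-15,49],"jaw": 0,"dr": [0,0,0]}
    - {"slide": [3,-15,49],"jaw": 0,"dr": [0,0,0]}
    - {"slide": [3,-15,49],"jaw": 0,"dr": [0,0,0]}

```text
clock: 7.35
position: [561.5, -120.7, 26.1]
ee_rot: [1.0, -0.003, 0.0, 0.0]
contact_force: [-0.3, 0.4, -5.6]
gripper_width: 18.9
grasp_force: 59.5
```

Request:
step_arm:
  motion:
    - {"slide": [-1,-5,1.5],"jaw": 0,"dr": [0,0,0]}
    - {"slide": [-1,-10,1.5],"jaw": 0,"dr": [0,0,0]}
    - {"slide": [-1,-14,1.5],"jaw": 0,"dr": [0,0,0]}
    - {"slide": [-1,-18,1.5],"jaw": 0,"dr": [0,0,0]}
    - {"slide": [-1,-22,1.5],"jaw": 0,"dr": [0,0,0]}
    - {"slide": [-1,-22,1.5],"jaw": 0,"dr": [0,0,0]}
    - {"slide": [-1,-22,1.5],"jaw": 0,"dr": [0,0,0]}
    - {"slide": [-1,-22,1.5],"jaw": 0,"dr": [0,0,0]}

```text
clock: 8.35
position: [560.3, -98.5, 24.2]
ee_rot: [1.0, -0.003, -0.0, -0.0]
contact_force: [-1.0, -2.0, -4.6]
gripper_width: 19.3
grasp_force: 59.4
```

Request:
step_arm:
  motion:
    - {"slide": [0,8,0],"jaw": 0,"dr": [0,0,0]}
    - {"slide": [0,16,0],"jaw": 0,"dr": [0,0,0]}
    - {"slide": [0,16,0],"jaw": 0,"dr": [0,0,0]}
    - {"slide": [0,8,0],"jaw": 0,"dr": [0,0,0]}
    - {"slide": [0,2,0],"jaw": 0,"dr": [0,0,0]}
    - {"slide": [0,-3,0],"jaw": 0,"dr": [0,0,0]}
    - {"slide": [0,-8,0],"jaw": 0,"dr": [0,0,0]}
    - {"slide": [0,-8,0],"jaw": 0,"dr": [0,0,0]}

```text
clock: 9.35
position: [560.4, -90.7, 24.3]
ee_rot: [1.0, -0.003, -0.0, 0.0]
contact_force: [-0.3, -3.2, -4.0]
gripper_width: 19.4
grasp_force: 59.6
```

```bash
python3 - <<'E'
from bench import arm, optics
import cv2
s=arm.read_state(); print(s["position"],s["contact_force"],s["wrist_torque"],s["grasp_force"])
cv2.imwrite("pics/w5.png",optics.get_image("wrist"))
E
```

```text
[560.36953155 -90.67016829  24.33119286] [-0.31341189 -3.24139051 -3.9820535 ] [-0.90689946  0.1577202  -0.08396074] 59.56604361534119
```

View pics/w5.png

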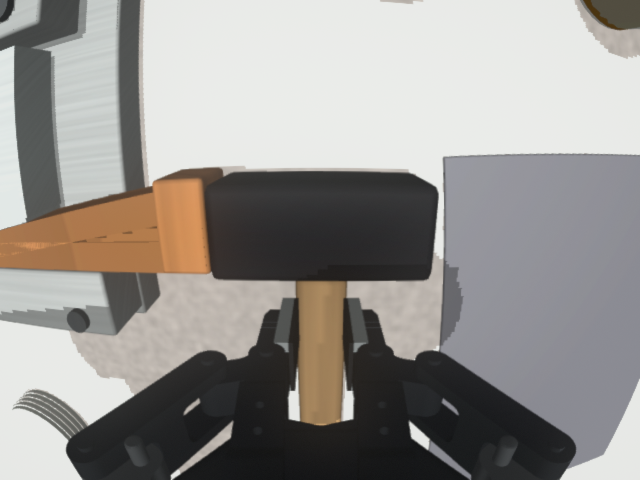

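The mallet face lies squarely on the butt at about (210,220). Tapping on in small steps, feeling the force at the end of each tap.

Request:
step_arm:
  motion:
    - {"slide": [0,5,0],"jaw": 0,"dr": [0,0,0]}
    - {"slide": [0,12,0],"jaw": 0,"dr": [0,0,0]}
    - {"slide": [0,12,0],"jaw": 0,"dr": [0,0,0]}
    - {"slide": [0,6,0],"jaw": 0,"dr": [0,0,0]}
    - {"slide": [0,1,0],"jaw": 0,"dr": [0,0,0]}
    - {"slide": [0,-2,0],"jaw": 0,"dr": [0,0,0]}
    - {"slide": [0,-4,0],"jaw": 0,"dr": [0,0,0]}
    - {"slide": [0,-4,0],"jaw": 0,"dr": [0,0,0]}

```text
clock: 10.4
position: [560.3, -87.1, 24.4]
ee_rot: [1.0, -0.003, -0.0, 0.0]
contact_force: [-0.1, -5.1, -4.3]
gripper_width: 19.2
grasp_force: 59.6
```

Request:
step_arm:
  motion:
    - {"slide": [0,5,0],"jaw": 0,"dr": [0,0,0]}
    - {"slide": [0,12,0],"jaw": 0,"dr": [0,0,0]}
    - {"slide": [0,12,0],"jaw": 0,"dr": [0,0,0]}
    - {"slide": [0,6,0],"jaw": 0,"dr": [0,0,0]}
    - {"slide": [0,1,0],"jaw": 0,"dr": [0,0,0]}
    - {"slide": [0,-2,0],"jaw": 0,"dr": [0,0,0]}
    - {"slide": [0,-4,0],"jaw": 0,"dr": [0,0,0]}
    - {"slide": [0,-4,0],"jaw": 0,"dr": [0,0,0]}

```text
clock: 11.4
position: [560.3, -83.1, 24.4]
ee_rot: [1.0, -0.003, -0.0, 0.0]
contact_force: [-1.0, -5.2, -4.6]
gripper_width: 19.2
grasp_force: 59.6
```

Request:
step_arm:
  motion:
    - {"slide": [0,5,0],"jaw": 0,"dr": [0,0,0]}
    - {"slide": [0,12,0],"jaw": 0,"dr": [0,0,0]}
    - {"slide": [0,12,0],"jaw": 0,"dr": [0,0,0]}
    - {"slide": [0,6,0],"jaw": 0,"dr": [0,0,0]}
    - {"slide": [0,1,0],"jaw": 0,"dr": [0,0,0]}
    - {"slide": [0,-2,0],"jaw": 0,"dr": [0,0,0]}
    - {"slide": [0,-4,0],"jaw": 0,"dr": [0,0,0]}
    - {"slide": [0,-4,0],"jaw": 0,"dr": [0,0,0]}

```text
clock: 12.4
position: [560.4, -79.1, 24.4]
ee_rot: [1.0, -0.003, -0.0, 0.0]
contact_force: [-0.6, -5.8, -4.5]
gripper_width: 19.3
grasp_force: 59.7
```

Request:
step_arm:
  motion:
    - {"slide": [0,5,0],"jaw": 0,"dr": [0,0,0]}
    - {"slide": [0,12,0],"jaw": 0,"dr": [0,0,0]}
    - {"slide": [0,12,0],"jaw": 0,"dr": [0,0,0]}
    - {"slide": [0,6,0],"jaw": 0,"dr": [0,0,0]}
    - {"slide": [0,1,0],"jaw": 0,"dr": [0,0,0]}
    - {"slide": [0,-2,0],"jaw": 0,"dr": [0,0,0]}
    - {"slide": [0,-3.5,0],"jaw": 0,"dr": [0,0,0]}
    - {"slide": [0,-3.5,0],"jaw": 0,"dr": [0,0,0]}

```text
clock: 13.4
position: [560.4, -75.6, 24.3]
ee_rot: [1.0, -0.003, -0.0, 0.0]
contact_force: [0.5, -4.9, -4.0]
gripper_width: 19.2
grasp_force: 59.7
```

Request:
step_arm:
  motion:
    - {"slide": [0,5,0],"jaw": 0,"dr": [0,0,0]}
    - {"slide": [0,12,0],"jaw": 0,"dr": [0,0,0]}
    - {"slide": [0,12,0],"jaw": 0,"dr": [0,0,0]}
    - {"slide": [0,6,0],"jaw": 0,"dr": [0,0,0]}
    - {"slide": [0,1,0],"jaw": 0,"dr": [0,0,0]}
    - {"slide": [0,-2,0],"jaw": 0,"dr": [0,0,0]}
    - {"slide": [0,-4,0],"jaw": 0,"dr": [0,0,0]}
    - {"slide": [0,-4,0],"jaw": 0,"dr": [0,0,0]}

```text
clock: 14.4
position: [560.2, -72.2, 24.4]
ee_rot: [1.0, -0.003, -0.001, 0.001]
contact_force: [0.3, -6.8, -4.0]
gripper_width: 18.8
grasp_force: 59.8
```

Request:
step_arm:
  motion:
    - {"slide": [0,5,0],"jaw": 0,"dr": [0,0,0]}
    - {"slide": [0,12,0],"jaw": 0,"dr": [0,0,0]}
    - {"slide": [0,12,0],"jaw": 0,"dr": [0,0,0]}
    - {"slide": [0,6,0],"jaw": 0,"dr": [0,0,0]}
    - {"slide": [0,2,0],"jaw": 0,"dr": [0,0,0]}
    - {"slide": [0,-0.5,0],"jaw": 0,"dr": [0,0,0]}
    - {"slide": [0,-2,0],"jaw": 0,"dr": [0,0,0]}
    - {"slide": [0,-2,0],"jaw": 0,"dr": [0,0,0]}

```text
clock: 15.4
position: [560.2, -70.3, 24.4]
ee_rot: [1.0, -0.003, -0.001, 0.001]
contact_force: [-0.8, -7.2, -4.8]
gripper_width: 19.0
grasp_force: 59.8
```

Request:
step_arm:
  motion:
    - {"slide": [0,5,0],"jaw": 0,"dr": [0,0,0]}
    - {"slide": [0,12,0],"jaw": 0,"dr": [0,0,0]}
    - {"slide": [0,12,0],"jaw": 0,"dr": [0,0,0]}
    - {"slide": [0,6,0],"jaw": 0,"dr": [0,0,0]}
    - {"slide": [0,2,0],"jaw": 0,"dr": [0,0,0]}
    - {"slide": [0,-1,0],"jaw": 0,"dr": [0,0,0]}
    - {"slide": [0,-3,0],"jaw": 0,"dr": [0,0,0]}
    - {"slide": [0,-3,0],"jaw": 0,"dr": [0,0,0]}

```text
clock: 16.4
position: [560.2, -67.3, 24.4]
ee_rot: [1.0, -0.003, -0.001, 0.001]
contact_force: [-0.4, -7.1, -4.4]
gripper_width: 19.2
grasp_force: 59.8
```

Request:
step_arm:
  motion:
    - {"slide": [0,5,0],"jaw": 0,"dr": [0,0,0]}
    - {"slide": [0,12,0],"jaw": 0,"dr": [0,0,0]}
    - {"slide": [0,12,0],"jaw": 0,"dr": [0,0,0]}
    - {"slide": [0,6,0],"jaw": 0,"dr": [0,0,0]}
    - {"slide": [0,2,0],"jaw": 0,"dr": [0,0,0]}
    - {"slide": [0,-1,0],"jaw": 0,"dr": [0,0,0]}
    - {"slide": [0,-3,0],"jaw": 0,"dr": [0,0,0]}
    - {"slide": [0,-3,0],"jaw": 0,"dr": [0,0,0]}

```text
clock: 17.4
position: [560.2, -64.3, 24.4]
ee_rot: [1.0, -0.003, -0.001, 0.001]
contact_force: [0.9, -6.9, -2.6]
gripper_width: 18.8
grasp_force: 59.8
```

Request:
step_arm:
  motion:
    - {"slide": [0,5,0],"jaw": 0,"dr": [0,0,0]}
    - {"slide": [0,12,0],"jaw": 0,"dr": [0,0,0]}
    - {"slide": [0,12,0],"jaw": 0,"dr": [0,0,0]}
    - {"slide": [0,6,0],"jaw": 0,"dr": [0,0,0]}
    - {"slide": [0,2,0],"jaw": 0,"dr": [0,0,0]}
    - {"slide": [0,0,0],"jaw": 0,"dr": [0,0,0]}
    - {"slide": [0,-1,0],"jaw": 0,"dr": [0,0,0]}
    - {"slide": [0,-1,0],"jaw": 0,"dr": [0,0,0]}

```text
clock: 18.4
position: [560.3, -63.4, 24.4]
ee_rot: [1.0, -0.003, -0.001, 0.001]
contact_force: [1.0, -7.7, -3.8]
gripper_width: 18.9
grasp_force: 59.8
```

Request:
step_arm:
  motion:
    - {"slide": [0,5,0],"jaw": 0,"dr": [0,0,0]}
    - {"slide": [0,12,0],"jaw": 0,"dr": [0,0,0]}
    - {"slide": [0,12,0],"jaw": 0,"dr": [0,0,0]}
    - {"slide": [0,6,0],"jaw": 0,"dr": [0,0,0]}
    - {"slide": [0,2,0],"jaw": 0,"dr": [0,0,0]}
    - {"slide": [0,-1,0],"jaw": 0,"dr": [0,0,0]}
    - {"slide": [0,-3,0],"jaw": 0,"dr": [0,0,0]}
    - {"slide": [0,-3,0],"jaw": 0,"dr": [0,0,0]}

```text
clock: 19.4
position: [560.3, -60.3, 24.4]
ee_rot: [1.0, -0.003, -0.001, 0.001]
contact_force: [1.0, -7.7, -3.7]
gripper_width: 19.3
grasp_force: 59.8
```

Request:
step_arm:
  motion:
    - {"slide": [0,5,0],"jaw": 0,"dr": [0,0,0]}
    - {"slide": [0,12,0],"jaw": 0,"dr": [0,0,0]}
    - {"slide": [0,12,0],"jaw": 0,"dr": [0,0,0]}
    - {"slide": [0,6,0],"jaw": 0,"dr": [0,0,0]}
    - {"slide": [0,2,0],"jaw": 0,"dr": [0,0,0]}
    - {"slide": [0,-1,0],"jaw": 0,"dr": [0,0,0]}
    - {"slide": [0,-2.5,0],"jaw": 0,"dr": [0,0,0]}
    - {"slide": [0,-2.5,0],"jaw": 0,"dr": [0,0,0]}

```text
clock: 20.4
position: [560.3, -57.8, 24.4]
ee_rot: [1.0, -0.003, -0.001, 0.001]
contact_force: [0.4, -7.2, -4.0]
gripper_width: 19.1
grasp_force: 59.8
```

Request:
step_arm:
  motion:
    - {"slide": [0,5,0],"jaw": 0,"dr": [0,0,0]}
    - {"slide": [0,12,0],"jaw": 0,"dr": [0,0,0]}
    - {"slide": [0,12,0],"jaw": 0,"dr": [0,0,0]}
    - {"slide": [0,6,0],"jaw": 0,"dr": [0,0,0]}
    - {"slide": [0,2,0],"jaw": 0,"dr": [0,0,0]}
    - {"slide": [0,-1,0],"jaw": 0,"dr": [0,0,0]}
    - {"slide": [0,-2.5,0],"jaw": 0,"dr": [0,0,0]}
    - {"slide": [0,-2.5,0],"jaw": 0,"dr": [0,0,0]}

```text
clock: 21.4
position: [560.3, -55.3, 24.4]
ee_rot: [1.0, -0.003, -0.001, 0.001]
contact_force: [0.8, -7.1, -5.2]
gripper_width: 19.3
grasp_force: 59.8
```

Request:
step_arm:
  motion:
    - {"slide": [0,5,0],"jaw": 0,"dr": [0,0,0]}
    - {"slide": [0,12,0],"jaw": 0,"dr": [0,0,0]}
    - {"slide": [0,12,0],"jaw": 0,"dr": [0,0,0]}
    - {"slide": [0,6,0],"jaw": 0,"dr": [0,0,0]}
    - {"slide": [0,2,0],"jaw": 0,"dr": [0,0,0]}
    - {"slide": [0,-1,0],"jaw": 0,"dr": [0,0,0]}
    - {"slide": [0,-2.5,0],"jaw": 0,"dr": [0,0,0]}
    - {"slide": [0,-2.5,0],"jaw": 0,"dr": [0,0,0]}

```text
clock: 22.4
position: [560.1, -53.5, 24.4]
ee_rot: [1.0, -0.004, -0.001, 0.001]
contact_force: [0.2, -9.1, -3.7]
gripper_width: 19.1
grasp_force: 59.9
```

Request:
step_arm:
  motion:
    - {"slide": [0,5,0],"jaw": 0,"dr": [0,0,0]}
    - {"slide": [0,12,0],"jaw": 0,"dr": [0,0,0]}
    - {"slide": [0,12,0],"jaw": 0,"dr": [0,0,0]}
    - {"slide": [0,6,0],"jaw": 0,"dr": [0,0,0]}
    - {"slide": [0,2,0],"jaw": 0,"dr": [0,0,0]}
    - {"slide": [0,-0.5,0],"jaw": 0,"dr": [0,0,0]}
    - {"slide": [0,-1.5,0],"jaw": 0,"dr": [0,0,0]}
    - {"slide": [0,-1.5,0],"jaw": 0,"dr": [0,0,0]}

```text
clock: 23.4
position: [559.9, -52.7, 24.4]
ee_rot: [1.0, -0.004, -0.001, 0.002]
contact_force: [-0.1, -13.4, -3.6]
gripper_width: 19.6
grasp_force: 60.1
```

Request:
step_arm:
  motion:
    - {"slide": [0,5,0],"jaw": 0,"dr": [0,0,0]}
    - {"slide": [0,12,0],"jaw": 0,"dr": [0,0,0]}
    - {"slide": [0,12,0],"jaw": 0,"dr": [0,0,0]}
    - {"slide": [0,6,0],"jaw": 0,"dr": [0,0,0]}
    - {"slide": [0,2,0],"jaw": 0,"dr": [0,0,0]}
    - {"slide": [0,0,0],"jaw": 0,"dr": [0,0,0]}
    - {"slide": [0,-1.5,0],"jaw": 0,"dr": [0,0,0]}
    - {"slide": [0,-1.5,0],"jaw": 0,"dr": [0,0,0]}

```text
clock: 24.4
position: [559.7, -51.8, 24.5]
ee_rot: [1.0, -0.004, -0.002, 0.002]
contact_force: [0.5, -15.5, -3.1]
gripper_width: 19.0
grasp_force: 60.2
```

Request:
step_arm:
  motion:
    - {"slide": [0,5,0],"jaw": 0,"dr": [0,0,0]}
    - {"slide": [0,12,0],"jaw": 0,"dr": [0,0,0]}
    - {"slide": [0,12,0],"jaw": 0,"dr": [0,0,0]}
    - {"slide": [0,6,0],"jaw": 0,"dr": [0,0,0]}
    - {"slide": [0,2,0],"jaw": 0,"dr": [0,0,0]}
    - {"slide": [0,0,0],"jaw": 0,"dr": [0,0,0]}
    - {"slide": [0,-1.5,0],"jaw": 0,"dr": [0,0,0]}
    - {"slide": [0,-1.5,0],"jaw": 0,"dr": [0,0,0]}

```text
clock: 25.4
position: [559.4, -51.1, 24.5]
ee_rot: [1.0, -0.004, -0.002, 0.003]
contact_force: [0.6, -18.6, -3.5]
gripper_width: 19.1
grasp_force: 60.5
```

Request:
step_arm:
  motion:
    - {"slide": [0,5,0],"jaw": 0,"dr": [0,0,0]}
    - {"slide": [0,12,0],"jaw": 0,"dr": [0,0,0]}
    - {"slide": [0,12,0],"jaw": 0,"dr": [0,0,0]}
    - {"slide": [0,6,0],"jaw": 0,"dr": [0,0,0]}
    - {"slide": [0,2,0],"jaw": 0,"dr": [0,0,0]}
    - {"slide": [0,0,0],"jaw": 0,"dr": [0,0,0]}
    - {"slide": [0,-1.4,0],"jaw": 0,"dr": [0,0,0]}
    - {"slide": [0,-1.4,0],"jaw": 0,"dr": [0,0,0]}

```text
clock: 26.4
position: [559.2, -50.3, 24.5]
ee_rot: [1.0, -0.004, -0.002, 0.003]
contact_force: [1.1, -21.7, -3.9]
gripper_width: 19.0
grasp_force: 60.8
```

Request:
step_arm:
  motion:
    - {"slide": [0,5,0],"jaw": 0,"dr": [0,0,0]}
    - {"slide": [0,12,0],"jaw": 0,"dr": [0,0,0]}
    - {"slide": [0,12,0],"jaw": 0,"dr": [0,0,0]}
    - {"slide": [0,6,0],"jaw": 0,"dr": [0,0,0]}
    - {"slide": [0,2,0],"jaw": 0,"dr": [0,0,0]}
    - {"slide": [0,0,0],"jaw": 0,"dr": [0,0,0]}
    - {"slide": [0,-0.8,0],"jaw": 0,"dr": [0,0,0]}
    - {"slide": [0,-0.8,0],"jaw": 0,"dr": [0,0,0]}

```text
clock: 27.4
position: [559.0, -50.0, 24.5]
ee_rot: [1.0, -0.004, -0.003, 0.003]
contact_force: [1.0, -23.4, -4.0]
gripper_width: 19.0
grasp_force: 61.0
```

Request:
step_arm:
  motion:
    - {"slide": [0,6,0],"jaw": 0,"dr": [0,0,0]}
    - {"slide": [0,14,0],"jaw": 0,"dr": [0,0,0]}
    - {"slide": [0,14,0],"jaw": 0,"dr": [0,0,0]}
    - {"slide": [0,8,0],"jaw": 0,"dr": [0,0,0]}
    - {"slide": [0,4,0],"jaw": 0,"dr": [0,0,0]}
    - {"slide": [0,1,0],"jaw": 0,"dr": [0,0,0]}
    - {"slide": [0,0,0],"jaw": 0,"dr": [0,0,0]}
    - {"slide": [0,0,0],"jaw": 0,"dr": [0,0,0]}

```text
clock: 28.4
position: [559.1, -49.8, 24.5]
ee_rot: [1.0, -0.004, -0.002, 0.003]
contact_force: [1.0, -22.4, -4.2]
gripper_width: 19.2
grasp_force: 61.2
```

Request:
step_arm:
  motion:
    - {"slide": [0,10,0],"jaw": 0,"dr": [0,0,0]}
    - {"slide": [0,25,0],"jaw": 0,"dr": [0,0,0]}
    - {"slide": [0,40,0],"jaw": 0,"dr": [0,0,0]}
    - {"slide": [0,50,-10],"jaw": 0,"dr": [0,0,0]}
    - {"slide": [0,60,-40],"jaw": 0,"dr": [0,0,0]}
    - {"slide": [0,70,-50],"jaw": 0,"dr": [0,0,0]}
    - {"slide": [0,84,-50],"jaw": 0,"dr": [0,0,0]}
    - {"slide": [0,84,-50],"jaw": 0,"dr": [0,0,0]}

```text
clock: 29.4
position: [559.3, -129.9, 73.3]
ee_rot: [1.0, -0.004, -0.001, -0.0]
contact_force: [0.1, 0.1, -4.8]
gripper_width: 19.3
grasp_force: 60.6
```

```bash
python3 - <<'E'
from bench import arm, optics
import cv2
s=arm.read_state(); print(s["position"],s["ee_rot"],s["contact_force"],s["gripper_width"],s["grasp_force"])
cv2.imwrite("pics/w6.png",optics.get_image("wrist"))
E
```

```text
[ 559.27849453 -129.86032664   73.27989374] [ 9.99990643e-01 -4.19063731e-03 -1.06226428e-03 -1.53598792e-04] [ 0.12393027  0.08194441 -4.75395003] 19.325663339761217 60.552377700805664
```

View pics/w6.png

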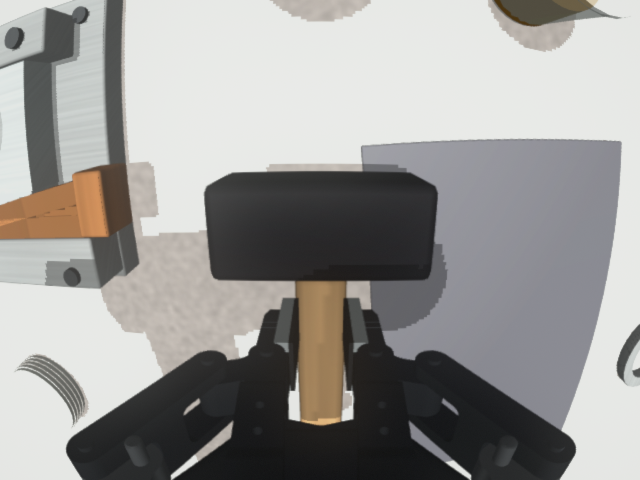

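The wedge is tight: the repeated tap at about 22 N stopped at the same place, and the butt now stands at (102,205), just outside the bed edge. Returning the mallet to the mat.

Request:
step_arm:
  motion:
    - {"slide": [-20,35,0],"jaw": 0,"dr": [0,0,-0.2]}
    - {"slide": [-40,75,0],"jaw": 0,"dr": [0,0,-0.4]}
    - {"slide": [-60,110,0],"jaw": 0,"dr": [0,0,-0.67]}
    - {"slide": [-75,135,0],"jaw": 0,"dr": [0,0,-0.67]}
    - {"slide": [-81,146,20],"jaw": 0,"dr": [0,0,-0.67]}
    - {"slide": [-81,146,45],"jaw": 0,"dr": [0,0,-0.67]}
    - {"slide": [-81,146,58],"jaw": 0,"dr": [0,0,-0.67]}
    - {"slide": [-81,146,60],"jaw": 0,"dr": [0,0,-0.67]}

```text
clock: 30.45
position: [477.8, -274.0, 13.1]
ee_rot: [0.999, 0.044, -0.001, -0.0]
contact_force: [-0.1, -0.2, -4.3]
gripper_width: 18.9
grasp_force: 60.6
```

Request:
step_arm:
  motion:
    - {"slide": [0,0,2],"jaw": 0,"dr": [0,0,0]}
    - {"slide": [0,0,4],"jaw": 0,"dr": [0,0,0]}
    - {"slide": [0,0,6],"jaw": 0,"dr": [0,0,0]}
    - {"slide": [0,0,7],"jaw": 0,"dr": [0,0,0]}
    - {"slide": [0,0,7.5],"jaw": 0,"dr": [0,0,0]}
    - {"slide": [0,0,7.5],"jaw": 0,"dr": [0,0,0]}
    - {"slide": [0,0,7.5],"jaw": 0,"dr": [0,0,0]}
    - {"slide": [0,0,7.5],"jaw": 0,"dr": [0,0,0]}

```text
clock: 31.45
position: [478.4, -274.4, 6.9]
ee_rot: [0.999, 0.043, 0.0, 0.0]
contact_force: [-0.2, -0.7, -3.9]
gripper_width: 19.3
grasp_force: 60.6
```

Request:
step_arm:
  motion:
    - {"slide": [0,0,1],"jaw": 0,"dr": [0,0,0]}
    - {"slide": [0,0,1.5],"jaw": 0,"dr": [0,0,0]}
    - {"slide": [0,0,2],"jaw": 0,"dr": [0,0,0]}
    - {"slide": [0,0,2],"jaw": 0,"dr": [0,0,0]}
    - {"slide": [0,0,2],"jaw": 0,"dr": [0,0,0]}
    - {"slide": [0,0,2],"jaw": 0,"dr": [0,0,0]}
    - {"slide": [0,0,2],"jaw": 0,"dr": [0,0,0]}
    - {"slide": [0,0,2],"jaw": 0,"dr": [0,0,0]}

```text
clock: 32.45
position: [478.3, -274.4, 5.2]
ee_rot: [0.999, 0.044, -0.0, 0.0]
contact_force: [-3.2, 0.2, 4.8]
gripper_width: 19.1
grasp_force: 61.9
```

Resting on the mat as it was when gripped, so I'm opening and withdrawing.

Request:
step_arm:
  motion:
    - {"slide": [0,0,0],"jaw": 30,"dr": [0,0,0]}
    - {"slide": [0,0,0],"jaw": 50,"dr": [0,0,0]}
    - {"slide": [0,0,0],"jaw": 60,"dr": [0,0,0]}
    - {"slide": [0,0,-5],"jaw": 60,"dr": [0,0,0]}
    - {"slide": [0,0,-30],"jaw": 60,"dr": [0,0,0]}
    - {"slide": [0,0,-70],"jaw": 60,"dr": [0,0,0]}
    - {"slide": [0,0,-125],"jaw": 60,"dr": [0,0,0]}
    - {"slide": [0,0,-150],"jaw": 60,"dr": [0,0,0]}

```text
clock: 33.45
position: [479.9, -275.0, 158.8]
ee_rot: [0.999, 0.044, 0.003, 0.001]
contact_force: [-1.3, -0.1, -0.8]
gripper_width: 60.2
grasp_force: 0.0
```

```bash
python3 - <<'E'
from bench import arm, optics
import cv2
s=arm.read_state(); print(s["position"],s["ee_rot"],s["contact_force"],s["gripper_width"],s["grasp_force"])
cv2.imwrite("pics/w7.png",optics.get_image("wrist"))
E
```

```text
[ 479.94507099 -274.99023601  158.81395592] [0.99903772 0.04374287 0.00295465 0.00120899] [-1.29322334 -0.11240625 -0.81075383] 60.15568498234907 0.0
```

View pics/w7.png

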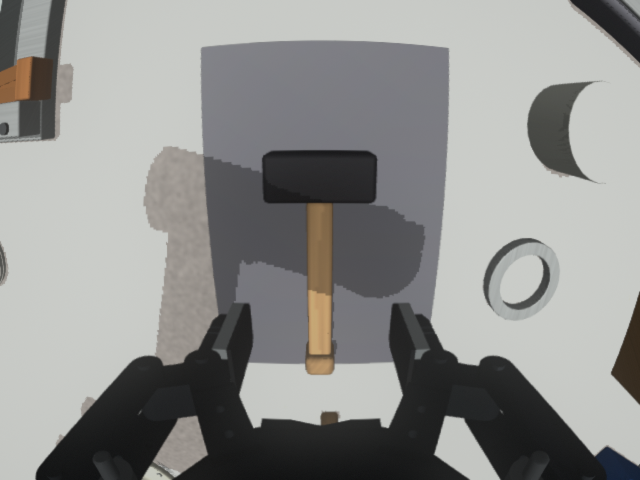

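The mallet lies flat on the mat, head at (320,177) and tail at (320,365), back in its original place. The gripper is clear.

```bash
python3 -c "
from bench import arm
print(arm.job_done())"
```

```text
the job is handed in; nothing more can be done
None
```

I drove the wedge in with light taps until a repeated tap at about 22 N no longer moved it, put the mallet back flat on the mat, released it, and handed in the job at about 33.5 s.

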